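# Balance check of a record weight on a domed stand

### The job

Check the balance of the record weight: pick up the wide, low disc weight by its black knob and set it gently, knob up, on the very top of the domed stand, not the flat-topped one, so that it rests there by itself, centred and nearly level. Leave the tall narrow weight and the small adapter puck where they are.

Things in the scene. Friction and masses are not known exactly. Their poses are not given: they have to be found in the camera images.
- weight_center (a point): The record weight: a flat aluminium disc 76 mm in diameter and 14 mm thick, with an upright round black knob (26 mm in diameter, 42 mm tall) on its centre; 56 mm tall in all, about 0.3 to 0.6 kg. It stands on the bench, knob up. This point is on its axis, 28 mm above its flat underside (half-way up the whole); the knob spans 14 mm below to 28 mm above this point. z is its axis, upward.
- dome_top (a point): The domed steel stand, fixed to the bench: a smooth, shallow spherical cap (sphere radius 80 mm, 125 mm across, 30 mm high) on a dark round foot 140 mm in diameter and 10 mm thick. This point is the summit of the dome, 40 mm above the bench. z is up. The weight set flat on the summit stays and rocks a little; set off-centre, it leans to that side. A flat-topped round stand of the same foot and height (top 110 mm across) stands nearby and is not the one to use.
- tall_center (a point): Bystander: a tall narrow aluminium weight, 48 mm in diameter, 40 mm high, with a black knob (26 mm in diameter, 28 mm tall) on top, loose on the bench. This point is on its axis, half-way up (34 mm above the bench).
- adapter_center (a point): Bystander: a small aluminium puck without a knob, 38 mm in diameter, 12 mm thick, loose on the bench. This point is at its centre, 6 mm above the bench.
Things that resemble listed ones, but are neither listed nor needed, are in the scene too. Leave any pink or red look-alike of the part that bears weight_center alone.

How it is judged:
By the outcome, as a careful person would: the job done as asked, in the order asked, and still so for the second after the job is handed in, with the robot touching nothing.
It also fails if it takes over 45 s, if anything falls off the work surface, if the arm or the gripper's body presses on something with over 40 N, if the wrist force passes 120 N, or if a joint passes its speed limit or range.

### The arm

A 7-joint arm with a two-finger parallel gripper is mounted at the origin on the work surface. World frame = base frame: x ahead of the robot, y to its left, z up, the work surface at z = 0. Lengths are in m, angles in rad, forces in N, time in s.
With the tool pointing down it reaches from about 0.4 to 0.85 m from the base axis. Payload 10.4 kg.
Tool frame: the origin (TCP) lies between the finger pads; the fingertips stand tcp_to_tips ahead of it and the grasp point (between the pads) lies 8 mm behind it (tcp_to_tips is the distance from the TCP to the fingertips, in m); z points along the fingers, y is the line along which they close (so a half turn about z gives the same grasp; the last joint's range is limited). The gripper opens to 85 mm and grips with 20 to 120 N. Pads are 22 mm wide; open, the fingers measure 114 mm over their backs; the gripper's body (76 mm by 85 mm) begins 54 mm behind the grasp point. The pads swing forward as they close: fully open they stand 13 mm farther back than shut.
Start: joints at [1.302, 0.332, -0.065, 1.46, 0.022, 1.35, -0.088], TCP at [0.152, -0.606, 0.242] pointing down, gripper open.
Joint ranges: [-2.6, 2.6], [-0.5, 2.12], [-1.47, 1.34], [0.16, 2.42], [-1.27, 4.41], [0.06, 2.06], [-2.6, 2.6]. Speed limits (rad/s): [2.22, 2.22, 2.79, 2.79, 3.14, 3.14, 3.14].

### API

Orientations are given as a unit quaternion [x, y, z, w].
In Python, from workcell import * gives the robot as it stands.
- The arm moves only by the tool apply_moves, never from a script. Its argument "rows" is a list of rows, each an object of numbers: "x", "y", "z": the shift along the tool's x, y, z in mm; "ax", "ay", "az": the turn, a rotation vector about the tool's x, y, z in degrees; "gripper": the closure, from 0 (fully open) to 1 (shut). A call has 1 to 5 rows; each row shifts and turns the commanded pose from where the row before left it, along the tool's axes as they then stand; what a row does not reach is not made up. A row lasts 1/12 s, in which the tool goes at most 41.7 mm and 7.16 degrees, less where a joint would pass 70% of its speed; a pose out of reach is approached as far as the arm can. A call with a gripper value outside its range is refused whole. The fingers move at their own pace and stop on an object; "newtons" is the grip in N (left out, the last holds). Time passes only in rows, so rows that do not move let the fingers close. It gives the time, the measured TCP pose, the force, the opening and the grip force at its end, in the units of the state.
- get_obs(): the state, without advancing time (a new reading comes with each control period).
- camera(name): name is "scene" or "top" or "wrist"; returns a dict with "color" (420x560x3 uint8, red, green, blue), "fov_y" (degrees; the focal length in pixels is half the picture's height over the tangent of half this angle, whatever the lens; pixels are square), "cx", "cy" (the principal point, pixels), "rvec" (rotation vector, rad) and "tvec" (3), from world to camera coordinates, as OpenCV has them. Camera axes: x right, y down, z forward; pixel columns grow to the right and rows downward; lengths in m; the calibration is good to about 2 mm. A picture is of the moment at which its call begins. There is no depth.
- hand_in(): hands the job in; it is judged then, once.
The state is a dict: "clock": time; "joint_pos": joint angles; "joint_velocities": joint speeds; "tau": joint torques, N m; "position": TCP position; "ee_rot": TCP orientation; "ft_force": force on the tool from outside, world axes, zero at the start; "torque": the same for the moment, N m; "grip_width": opening from 0.0 (shut) to 1.0 (fully open); "grasp_force": force on a finger pad.
Only numpy, scipy, OpenCV 4.12 (cv2) and the standard library are available. Lean on these libraries where they do the work, as an engineer would, in place of code of your own. Each camera call takes 0.05 s, during which the arm holds its last target. There are 200 camera calls.

## Working session

There is one attempt and no reset: what is moved stays moved. The work goes in short steps, Python scripts to look and compute and a tool call to move; the robot and the scene stay as the last step left them, time stands still between calls to the robot, and variables do not carry over. Pictures are saved under pics/ and viewed, at most 10 in all, crops included, and the job is handed in when it is done.

Besides the shell and the picture viewer there is one more tool, called after "Emit:" by a JSON object that holds its "method" and its "body". apply_moves: Moves the arm, as the interface text tells. Its arguments: {"type":"object","properties":{"rows":{"type":"array","items":{"type":"object","properties":{"x":{"type":"number"},"y":{"type":"number"},"z":{"type":"number"},"ax":{"type":"number"},"ay":{"type":"number"},"az":{"type":"number"},"gripper":{"type":"number"}}}},"newtons":{"type":"number"}},"required":["rows"]}

```bash
ls; mkdir -p pics; cat > h.py <<'E'
from workcell import *
import numpy as np, cv2
def cam(n):
    c=camera(n); im=c["color"]; f=im.shape[0]/2/np.tan(np.radians(c["fov_y"])/2)
    R,_=cv2.Rodrigues(np.array(c["rvec"],float)); t=np.array(c["tvec"],float).ravel()
    return dict(im=im,f=f,cx=c["cx"],cy=c["cy"],R=R,t=t,o=-R.T@t,extra={k:v for k,v in c.items() if k!="color"})
def ray(c,u,v):
    d=c["R"].T@np.array([(u-c["cx"])/c["f"],(v-c["cy"])/c["f"],1]); return c["o"],d
def onz(c,u,v,z):
    o,d=ray(c,u,v); return o+d*(z-o[2])/d[2]
def proj(c,p):
    q=c["R"]@np.array(p)+c["t"]; return q[:2]/q[2]*c["f"]+[c["cx"],c["cy"]]
def save(c,n): cv2.imwrite("pics/"+n,cv2.cvtColor(c["im"],cv2.COLOR_RGB2BGR))
E
python3 - <<'E'
from h import *
o=get_obs(); print(o)
ims=[]
for n in("scene","top","wrist"):
    c=cam(n); print(n,c["extra"],c["o"]); save(c,n+"0.png")
E
```

```text
pics
{'clock': 0.0, 'joint_pos': array([ 1.30242296,  0.33285977, -0.06468321,  1.46095336,  0.02161818,
        1.34990697, -0.08851363]), 'joint_velocities': array([-7.09030241e-05,  2.23873581e-03,  1.02544406e-03, -2.18761066e-03,
       -6.38884987e-04, -5.43560989e-04,  9.25384139e-04]), 'tau': array([ 6.77955286e-04, -6.25452018e+01,  4.92730422e-02, -3.91611457e+01,
        1.61933637e-02,  9.72866110e-03, -2.87558112e-05]), 'position': array([ 0.1519568 , -0.60586772,  0.2415177 ]), 'ee_rot': array([ 9.92458936e-01,  1.22575479e-01, -1.32615587e-04, -7.03364699e-04]), 'ft_force': array([-0.4871896 ,  0.9616857 ,  0.04269551]), 'torque': array([ 0.04590421, -0.02981653, -0.01147957]), 'grasp_force': 0.0, 'grip_width': 0.9974950948936057}
scene {'fov_y': 44.97374665264161, 'cx': 275.63612668355097, 'cy': 201.20613688569028, 'rvec': array([ 1.22245484,  2.29989553, -0.9693446 ]), 'tvec': array([ 0.3000422 , -0.23481215,  1.26251319])} [1.0498527  0.35142114 0.7165292 ]
top {'fov_y': 43.57781610941964, 'cx': 272.99015456803477, 'cy': 215.04488359790517, 'rvec': array([ 2.15625673, -2.12124262,  0.17827098]), 'tvec': array([-0.00820261,  0.48540152,  1.00639191])} [0.31662983 0.00274966 1.07156176]
wrist {'fov_y': 60.522088262305715, 'cx': 279.8611552906095, 'cy': 205.67074189995998, 'rvec': array([-2.28790987,  1.78351975,  0.26297548]), 'tvec': array([-0.62499366, -0.0377966 ,  0.37896802])} [ 0.2229711  -0.58881801  0.3731483 ]
```

View pics/top0.png

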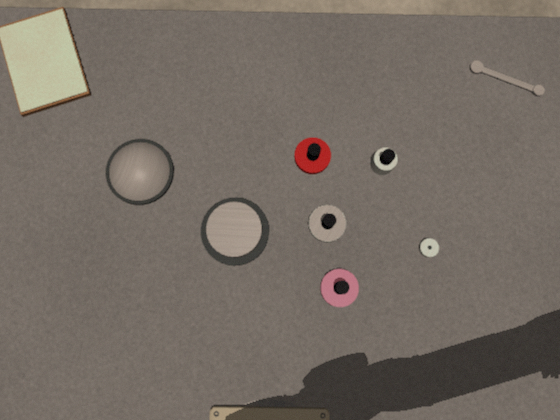

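View pics/scene0.png

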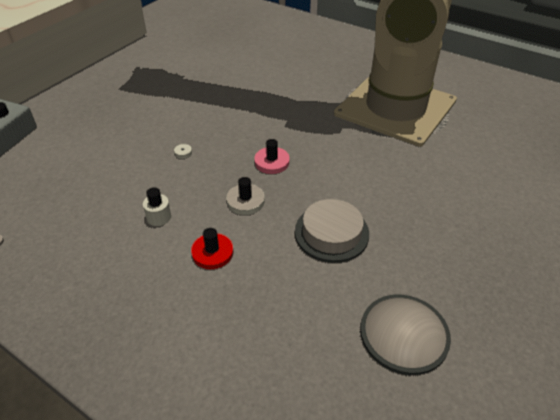

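```bash
python3 -c "
import workcell; print([ (k, v) for k,v in vars(workcell).items() if not k.startswith('__')])"
```

```text
[('camera', <function make.<locals>.drawn_camera at 0x7fcdbc2a80e0>), ('hand_in', <function connect.<locals>.done at 0x7fcdbc2177e0>), ('get_obs', <function make.<locals>.<lambda> at 0x7fcdbc2a85e0>), ('MotionError', <class 'workcell.MotionError'>), ('tcp_to_tips', 0.011)]
```

Top view: the aluminium disc weight is at (327,223) and its knob at (328,221). The dome is at (140,171), the flat stand at (235,230), the red and pink look-alikes at (313,155) and (340,288), the tall weight at (385,159), and the puck at (430,247). In the scene view the weight is at (245,198) and the dome at (405,332).

```bash
cat > m.py <<'E'
from h import *
def blob(c,u,v,r,lo,hi,dark=False):
    g=cv2.GaussianBlur(cv2.cvtColor(c["im"],cv2.COLOR_RGB2GRAY),(3,3),0)
    m=((g>=lo)&(g<=hi)).astype(np.uint8); k=np.zeros_like(m); cv2.circle(k,(u,v),r,1,-1); m*=k
    n=max(cv2.findContours(m,cv2.RETR_EXTERNAL,cv2.CHAIN_APPROX_NONE)[0],key=cv2.contourArea)
    return cv2.convexHull(n)[:,0,:].astype(float)
def circ(c,pts,z):
    # fit a circle to contour points cast on plane z
    P=np.array([onz(c,u,v,z)[:2] for u,v in pts])
    (x,y),(a,b),_=cv2.fitEllipse((P*1e4).astype(np.float32)); return np.round([x/1e4,y/1e4,a/1e4,b/1e4],4)
E
python3 - <<'E'
from m import *
T=cam("top");S=cam("scene")
for n,c in(("T",T),("S",S)):
    g=cv2.cvtColor(c["im"],cv2.COLOR_RGB2GRAY)
    print(g[171,95:190] if n=="T" else g[332,350:460]); print(g[223,300:355] if n=="T" else g[202,220:272])
for c,(du,dv),(wu,wv) in((T,(140,171),(327,223)),(S,(405,330),(245,200))):
    for th in(75,85,95): print("dome cap",th,circ(c,blob(c,du,dv,38 if c is T else 46,th,255),.010))
    for th in(40,50): 
        print("foot",th,circ(c,blob(c,du,dv,38 if c is T else 50,0,th),.010))
    for th in(100,110): print("disc",th,circ(c,blob(c,wu,wv,24,th,255),.014))
    kp=blob(c,wu,wv,24,0,30); print("knob px",kp.min(0),kp.max(0))
E
```

```text
[107 110 110 108 108 108 109 112 110 113  93  65  59  64  90 114 117 119
 122 123 128 131 132 134 131 136 132 135 141 144 144 140 144 147 141 142
 144 149 150 154 155 157 162 163 158 158 159 156 151 149 148 145 146 140
 141 140 137 135 137 132 131 129 126 128 123 123 123 121 120 117 110 114
 112 107  86  56  59  50  49  94 115 113 112 111 113 112 112 112 114 112
 115 115 115 110 110]
[106 107 110 107 112 106 110  87  90 135 146 148 154 152 152 155 159 156
 155 153 135  83   9  14  20  23  30  26  26  28  25  26  29  26  54 108
 141 154 151 152 152 152 151 154 155 146 126 108 105 107 109 112 108 109
 108]
[114 114 112 113 113 113 113 114 113  90  48  41  57  62  60  69  95 106
 108 108 111 111 115 117 120 120 122 122 125 126 127 127 127 131 133 132
 132 133 135 135 137 137 138 143 145 145 147 147 149 152 153 152 152 155
 157 157 159 162 165 164 159 154 152 153 155 154 153 150 148 145 142 142
 141 141 142 142 143 144 144 144 142 142 141 140 138 137 134 135 132 131
 129 127 125 122 115  85  61  56  56  70 102 110 111 109 109 109 108 110
 111 111]
[115 114 112 111 111 105  81 104 134 150 152 154 151 151 151 151 150 145
 140 121 106  87  77  83 103 119 135 129 141 154 152 151 150 150 148 148
 149 148 149 150 146 132 100  78  90 106 111 111 109 109 110 112]
dome cap 75 [0.5791 0.2768 0.1551 0.1629]
dome cap 85 [0.5791 0.2768 0.1551 0.1629]
dome cap 95 [0.5791 0.2768 0.1551 0.1629]Traceback (most recent call last):
  File "<stdin>", line 9, in <module>
  File "m.py", line 5, in blob
    n=max(cv2.findContours(m,cv2.RETR_EXTERNAL,cv2.CHAIN_APPROX_NONE)[0],key=cv2.contourArea)
ValueError: max() iterable argument is empty
```

```bash
cat > m.py <<'E'
from h import *
def blob(c,u,v,r,lo,hi,seed=None):
    g=cv2.cvtColor(c["im"],cv2.COLOR_RGB2GRAY)
    m=((g>=lo)&(g<=hi)).astype(np.uint8); k=np.zeros_like(m); cv2.circle(k,(u,v),r,1,-1); m*=k
    _,L,st,_=cv2.connectedComponentsWithStats(m,connectivity=4)
    i=L[seed[1],seed[0]] if seed else 1+np.argmax(st[1:,4])
    n=max(cv2.findContours((L==i).astype(np.uint8),cv2.RETR_EXTERNAL,cv2.CHAIN_APPROX_NONE)[0],key=cv2.contourArea)
    return cv2.convexHull(n)[:,0,:].astype(float)
def circ(c,pts,z):
    P=np.array([onz(c,u,v,z)[:2] for u,v in pts])
    (x,y),(a,b),_=cv2.fitEllipse((P*1e4).astype(np.float32)); return np.round([x/1e4,y/1e4,a/1e4,b/1e4],4)
E
python3 - <<'E'
from m import *
T=cam("top");S=cam("scene")
for c,(du,dv),(wu,wv) in((T,(140,171),(327,223)),(S,(405,332),(245,199))):
    for th in(80,90): print("dome cap",th,circ(c,blob(c,du,dv,55,th,255,(du,dv)),.010))
    for th in(80,90): print("foot",th,circ(c,blob(c,du,dv,45 if c is T else 55,0,th),.010))
    for th in(122,130): print("disc",th,circ(c,blob(c,wu,wv,24,th,255),.014))
    kp=blob(c,wu,wv-(10 if c is S else 0),14,0,60); print("knob px",kp.min(0),kp.max(0))
    for p in((.5,0,0),): pass
    top=np.array([kp[:,0].min()+kp[:,0].max(),0])/2
    print("knobtop cast",onz(c,wu,kp[:,1].min()+3,.056))
E
```

```text
dome cap 80 [0.5785 0.2792 0.125  0.1257]
dome cap 90 [0.5781 0.2791 0.1234 0.1241]
foot 80 [0.5778 0.2775 0.1396 0.1415]
foot 90 [0.5777 0.2775 0.1408 0.1432]
disc 122 [ 0.4761 -0.1108  0.0764  0.0769]
disc 130 [ 0.476  -0.1111  0.0751  0.076 ]
knob px [321. 214.] [335. 228.]
knobtop cast [ 0.48066267 -0.10605106  0.056     ]
dome cap 80 [0.5814 0.2778 0.1251 0.1258]
dome cap 90 [0.5816 0.278  0.1237 0.1245]
foot 80 [0.585  0.278  0.1393 0.1457]
foot 90 [0.5849 0.278  0.1401 0.1474]
disc 122 [ 0.4782 -0.1119  0.0765  0.0769]
disc 130 [ 0.4793 -0.1119  0.074   0.0755]
knob px [238. 177.] [250. 201.]
knobtop cast [ 0.47693168 -0.1111579   0.056     ]
```

Emit:
{"method": "apply_moves", "body": {"rows": [{"x":29,"y":-26.7,"gripper":0},{"x":29,"y":-26.7},{"x":29,"y":-26.7},{"x":29,"y":-26.7},{"x":29,"y":-26.7}], "newtons": 40}}

```text
invalid input at $.rows[0]: expected keys x, y, z, ax, ay, az, gripper
```

Emit:
{"method": "apply_moves", "body": {"rows": [{"x":29,"y":-26.7},{"x":29,"y":-26.7},{"x":29,"y":-26.7},{"x":29,"y":-26.7},{"x":29,"y":-26.7}]}}

```text
invalid input at $.rows[0]: expected keys x, y, z, ax, ay, az, gripper
```

Emit:
{"method": "apply_moves", "body": {"rows": [{"x":29,"y":-26.7},{"x":29,"y":-26.7},{"x":29,"y":-26.7},{"x":29,"y":-26.7},{}]}}

```text
invalid input at $.rows[0]: expected keys x, y, z, ax, ay, az, gripper
```

```bash
python3 - <<'E'
from m import *
o=get_obs(); print(o["clock"],o["position"],o["ee_rot"],o["joint_pos"])
c=cam("wrist"); save(c,"w1.png"); print(c["o"],c["R"][2],proj(c,[.477,-.111,.014]),proj(c,[.477,-.111,.056]))
E
```

```text
0.35 [ 0.15211488 -0.6061294   0.24215004] [ 9.92453193e-01  1.22623980e-01 -8.47398589e-06 -1.36567293e-04] [ 1.30236156  0.33234798 -0.06472411  1.46029894  0.02158907  1.34991234
 -0.08849582]
[ 0.22300869 -0.58893854  0.37370364] [-0.27853454 -0.06992186 -0.95787757] [-321.35470791 -469.45721605] [-442.20537673 -583.46576812]
```

View pics/w1.png

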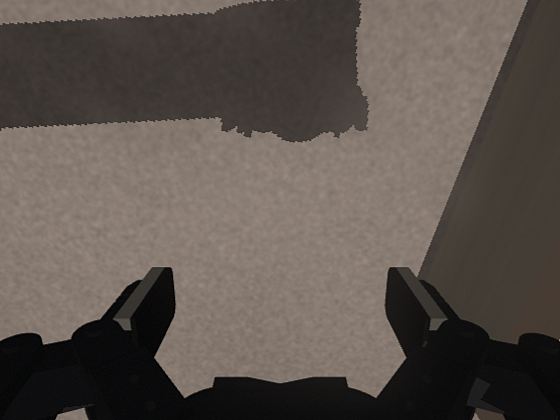

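The wrist view shows only bench and the open fingers, because the move was refused. Every row needs all its keys.

Emit:
{"method": "apply_moves", "body": {"rows": [{"x":29,"y":-26.7,"z":0,"ax":0,"ay":0,"az":0,"gripper":0},{"x":29,"y":-26.7,"z":0,"ax":0,"ay":0,"az":0,"gripper":0},{"x":29,"y":-26.7,"z":0,"ax":0,"ay":0,"az":0,"gripper":0},{"x":29,"y":-26.7,"z":0,"ax":0,"ay":0,"az":0,"gripper":0},{"x":29,"y":-26.7,"z":0,"ax":0,"ay":0,"az":0,"gripper":0}], "newtons": 40}}

```text
clock: 0.82
position: [0.261, -0.4398, 0.2424]
ee_rot: [0.992, 0.123, -0.0, 0.0]
ft_force: [1.2, -1.2, 0.8]
grip_width: 0.998
grasp_force: 0.0
```

Emit:
{"method": "apply_moves", "body": {"rows": [{"x":29,"y":-26.7,"z":0,"ax":0,"ay":0,"az":0,"gripper":0},{"x":29,"y":-26.7,"z":0,"ax":0,"ay":0,"az":0,"gripper":0},{"x":29,"y":-26.7,"z":0,"ax":0,"ay":0,"az":0,"gripper":0},{"x":29,"y":-26.7,"z":0,"ax":0,"ay":0,"az":0,"gripper":0},{"x":29,"y":-26.7,"z":0,"ax":0,"ay":0,"az":0,"gripper":0}]}}

```text
clock: 1.23
position: [0.3691, -0.2749, 0.2426]
ee_rot: [0.992, 0.123, 0.0, 0.0]
ft_force: [0.5, -0.9, 0.4]
grip_width: 1.0
grasp_force: 0.0
```

Emit:
{"method": "apply_moves", "body": {"rows": [{"x":29,"y":-26.7,"z":0,"ax":0,"ay":0,"az":0,"gripper":0},{"x":29,"y":-26.7,"z":0,"ax":0,"ay":0,"az":0,"gripper":0},{"x":29,"y":-26.7,"z":0,"ax":0,"ay":0,"az":0,"gripper":0},{"x":29,"y":-26.7,"z":0,"ax":0,"ay":0,"az":0,"gripper":0},{"x":29,"y":-26.7,"z":0,"ax":0,"ay":0,"az":0,"gripper":0}]}}

```text
clock: 1.65
position: [0.4773, -0.1102, 0.2427]
ee_rot: [0.992, 0.122, 0.0, 0.0]
ft_force: [1.6, -1.1, 0.3]
grip_width: 1.0
grasp_force: 0.0
```

Emit:
{"method": "apply_moves", "body": {"rows": [{"x":0,"y":0,"z":0,"ax":0,"ay":0,"az":0,"gripper":0},{"x":0,"y":0,"z":0,"ax":0,"ay":0,"az":0,"gripper":0},{"x":0,"y":0,"z":0,"ax":0,"ay":0,"az":0,"gripper":0}]}}

```text
clock: 1.9
position: [0.4764, -0.1123, 0.2422]
ee_rot: [0.992, 0.123, -0.0, 0.0]
ft_force: [-0.2, -0.9, -0.2]
grip_width: 1.0
grasp_force: 0.0
```

```bash
python3 - <<'E'
from m import *
o=get_obs(); print(o["clock"],o["position"],o["ee_rot"],o["joint_pos"])
c=cam("wrist"); save(c,"w2.png"); print(c["o"],c["R"][2],proj(c,[.477,-.111,.014]),proj(c,[.477,-.111,.056]))
E
```

```text
1.9 [ 0.47636545 -0.11231751  0.2422042 ] [ 9.92455193e-01  1.22607673e-01 -1.81977319e-04  1.25835268e-04] [ 0.7080251   0.07042484 -0.58917667  1.78188192  0.04091689  1.30163743
 -1.21586572]
[ 0.54733087 -0.09504146  0.37373233] [-0.27878978 -0.07047573 -0.95776272] [278.077604   171.78295192] [277.87438135 180.963003  ]
```

View pics/w2.png

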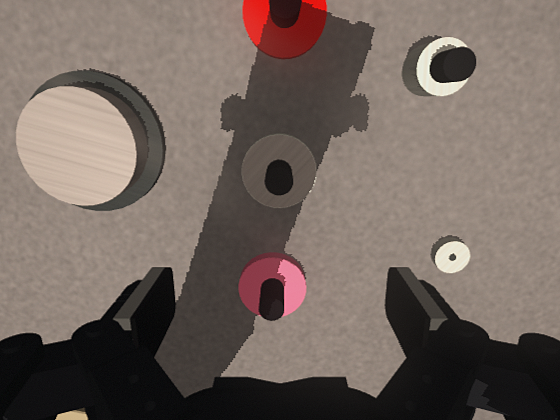

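The wrist view shows the disc centre at (279,171) and the knob top near (279,183). The projected estimate was (278,172), so the gripper is already over the weight and can descend.

Emit:
{"method": "apply_moves", "body": {"rows": [{"x":0,"y":0,"z":36,"ax":0,"ay":0,"az":0,"gripper":0},{"x":0,"y":0,"z":36,"ax":0,"ay":0,"az":0,"gripper":0},{"x":0,"y":0,"z":36,"ax":0,"ay":0,"az":0,"gripper":0},{"x":0,"y":0,"z":30,"ax":0,"ay":0,"az":0,"gripper":0},{"x":0,"y":0,"z":20,"ax":0,"ay":0,"az":0,"gripper":0}]}}

```text
clock: 2.37
position: [0.4744, -0.1133, 0.0814]
ee_rot: [0.993, 0.121, -0.001, -0.0]
ft_force: [-0.3, 0.0, -1.2]
grip_width: 1.001
grasp_force: 0.0
```

Emit:
{"method": "apply_moves", "body": {"rows": [{"x":0,"y":0,"z":15,"ax":0,"ay":0,"az":0,"gripper":0},{"x":0,"y":0,"z":15,"ax":0,"ay":0,"az":0,"gripper":0},{"x":0,"y":0,"z":12,"ax":0,"ay":0,"az":0,"gripper":0},{"x":0,"y":0,"z":7,"ax":0,"ay":0,"az":0,"gripper":0},{"x":0,"y":0,"z":0,"ax":0,"ay":0,"az":0,"gripper":0}]}}

```text
clock: 2.78
position: [0.4755, -0.1126, 0.0341]
ee_rot: [0.993, 0.122, -0.001, -0.0]
ft_force: [0.2, 0.0, 0.8]
grip_width: 1.0
grasp_force: 0.0
```

```bash
python3 - <<'E'
from m import *
o=get_obs(); print(o["clock"],o["position"],o["ft_force"])
c=cam("wrist"); save(c,"w3.png"); print(proj(c,[.4764,-.1123,.056]), proj(c,[.4764,-.1123,.014]))
E
```

```text
2.7833 [ 0.47552985 -0.11256978  0.03413183] [0.17628708 0.03985016 0.82945063]
[277.99550691 313.26588257] [278.5022986  260.88822865]
```

View pics/w3.png

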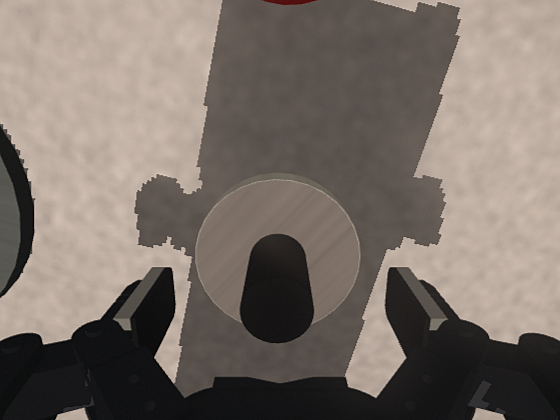

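Close wrist view: the disc spans columns 195–360 with its centre near (278,257), and the knob top centre is near (277,307). The weight is therefore about 2 mm ahead in tool x. I'll shift 2.5 mm and close.

Emit:
{"method": "apply_moves", "body": {"rows": [{"x":2.5,"y":0,"z":0,"ax":0,"ay":0,"az":0,"gripper":0},{"x":0,"y":0,"z":0,"ax":0,"ay":0,"az":0,"gripper":0.3},{"x":0,"y":0,"z":0,"ax":0,"ay":0,"az":0,"gripper":0.5},{"x":0,"y":0,"z":0,"ax":0,"ay":0,"az":0,"gripper":0.6},{"x":0,"y":0,"z":0,"ax":0,"ay":0,"az":0,"gripper":0.6}], "newtons": 50}}

```text
clock: 3.25
position: [0.4792, -0.1114, 0.0357]
ee_rot: [0.992, 0.123, 0.0, 0.0]
ft_force: [-0.3, 0.4, -0.4]
grip_width: 0.458
grasp_force: 0.0
```

Emit:
{"method": "apply_moves", "body": {"rows": [{"x":0,"y":0,"z":0,"ax":0,"ay":0,"az":0,"gripper":0.8},{"x":0,"y":0,"z":0,"ax":0,"ay":0,"az":0,"gripper":1},{"x":0,"y":0,"z":0,"ax":0,"ay":0,"az":0,"gripper":1},{"x":0,"y":0,"z":0,"ax":0,"ay":0,"az":0,"gripper":1},{"x":0,"y":0,"z":0,"ax":0,"ay":0,"az":0,"gripper":1}]}}

```text
clock: 3.67
position: [0.4792, -0.1112, 0.0357]
ee_rot: [0.992, 0.123, 0.0, 0.0]
ft_force: [-1.4, 0.3, 5.5]
grip_width: 0.289
grasp_force: 48.9
```

```bash
python3 - <<'E'
from m import *
o=get_obs(); print(o)
E
```

```text
{'clock': 3.6667, 'joint_pos': array([ 0.63822935,  0.32798756, -0.56108627,  1.99032408,  0.22391975,
        0.88291215, -1.36687179]), 'joint_velocities': array([ 0.00017326, -0.00080683, -0.00017499,  0.00028644, -0.00075293,
        0.00162256,  0.00016412]), 'tau': array([ 3.08168577e-01, -4.63535357e+01, -4.79959399e+00, -2.95146525e+01,
        3.65929110e-01, -6.53831977e-01,  1.09546271e-02]), 'position': array([ 0.47915261, -0.11118772,  0.03572071]), 'ee_rot': array([9.92447999e-01, 1.22665994e-01, 1.17169687e-04, 1.01940413e-04]), 'ft_force': array([-1.43292011,  0.27791445,  5.54322957]), 'torque': array([ 0.28866142,  0.4695414 , -0.01480332]), 'grasp_force': 48.90819847583771, 'grip_width': 0.2888269389030581}
```

Emit:
{"method": "apply_moves", "body": {"rows": [{"x":0,"y":0,"z":-12,"ax":0,"ay":0,"az":0,"gripper":1},{"x":0,"y":0,"z":-25,"ax":0,"ay":0,"az":0,"gripper":1},{"x":0,"y":0,"z":-30,"ax":0,"ay":0,"az":0,"gripper":1},{"x":0,"y":0,"z":-30,"ax":0,"ay":0,"az":0,"gripper":1},{"x":0,"y":0,"z":-15,"ax":0,"ay":0,"az":0,"gripper":1}], "newtons": 80}}

```text
clock: 4.08
position: [0.4797, -0.1112, 0.1508]
ee_rot: [0.992, 0.123, 0.001, 0.001]
ft_force: [0.7, -0.4, -5.3]
grip_width: 0.282
grasp_force: 79.1
```

Emit:
{"method": "apply_moves", "body": {"rows": [{"x":8,"y":-14.7,"z":0,"ax":0,"ay":0,"az":0,"gripper":1},{"x":16,"y":-29.4,"z":0,"ax":0,"ay":0,"az":0,"gripper":1},{"x":16,"y":-29.4,"z":0,"ax":0,"ay":0,"az":0,"gripper":1},{"x":16,"y":-29.4,"z":0,"ax":0,"ay":0,"az":0,"gripper":1},{"x":16,"y":-29.4,"z":0,"ax":0,"ay":0,"az":0,"gripper":1}]}}

```text
clock: 4.5
position: [0.5162, 0.0357, 0.1476]
ee_rot: [0.992, 0.122, -0.0, 0.0]
ft_force: [1.1, -0.2, -4.5]
grip_width: 0.279
grasp_force: 79.3
```

Emit:
{"method": "apply_moves", "body": {"rows": [{"x":16,"y":-29.4,"z":0,"ax":0,"ay":0,"az":0,"gripper":1},{"x":16,"y":-29.4,"z":0,"ax":0,"ay":0,"az":0,"gripper":1},{"x":16,"y":-29.4,"z":0,"ax":0,"ay":0,"az":0,"gripper":1},{"x":16,"y":-29.4,"z":0,"ax":0,"ay":0,"az":0,"gripper":1},{"x":16,"y":-29.4,"z":0,"ax":0,"ay":0,"az":0,"gripper":1}]}}

```text
clock: 4.92
position: [0.5581, 0.1976, 0.1472]
ee_rot: [0.992, 0.122, -0.001, 0.0]
ft_force: [0.9, 0.7, -5.3]
grip_width: 0.284
grasp_force: 79.3
```

Emit:
{"method": "apply_moves", "body": {"rows": [{"x":16,"y":-29.4,"z":0,"ax":0,"ay":0,"az":0,"gripper":1},{"x":16,"y":-29.4,"z":0,"ax":0,"ay":0,"az":0,"gripper":1},{"x":8,"y":-15,"z":0,"ax":0,"ay":0,"az":0,"gripper":1},{"x":0,"y":0,"z":0,"ax":0,"ay":0,"az":0,"gripper":1},{"x":0,"y":0,"z":0,"ax":0,"ay":0,"az":0,"gripper":1}]}}

```text
clock: 5.33
position: [0.5783, 0.279, 0.1468]
ee_rot: [0.992, 0.124, -0.001, -0.0]
ft_force: [1.5, -1.5, -5.3]
grip_width: 0.282
grasp_force: 79.6
```

```bash
python3 - <<'E'
from m import *
o=get_obs(); print(o["clock"],o["position"],o["ee_rot"],o["joint_pos"],o["ft_force"],o["grip_width"])
c=cam("wrist"); save(c,"w4.png"); S=cam("scene")
out=np.hstack([cv2.resize(c["im"],(400,300)),cv2.resize(S["im"],(400,300))])
save(dict(im=out),"b4.png")
for z in(.01,.04): print(proj(c,[.5795,.2785,z]))
p=o["position"]; print(proj(c,[p[0],p[1],p[2]-.0357+.014]))
E
```

```text
5.3333 [0.57834115 0.27896022 0.14678901] [ 9.92311644e-01  1.23760526e-01 -9.64507802e-04 -4.82084318e-05] [ 0.00441306  0.53635975 -0.7175318   1.4967962   0.36130551  1.24613227
 -2.08237578] [ 1.53938611 -1.47372011 -5.31245463] 0.2823590890272725
[280.08037075 194.828021  ]
[280.09748592 206.11247612]
[278.60848702 261.15568505]
```

View pics/b4.png

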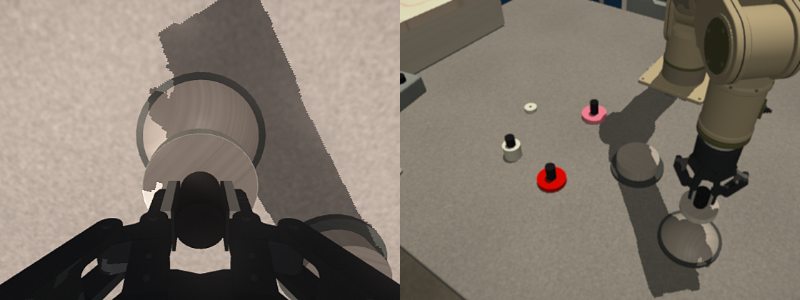

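The disc hangs level in the gripper above the dome. In the wrist view the foot spans columns of about 190–372 and the disc about 199–361. I'll zoom in for precise edges.

```bash
python3 - <<'E'
import cv2
im=cv2.imread("pics/w4.png")[90:280,180:380]
im=cv2.convertScaleAbs(im,alpha=1.2); cv2.imwrite("pics/z4.png",cv2.resize(im,None,fx=3,fy=3,interpolation=cv2.INTER_NEAREST))
E
```

```text
(no output)
```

View pics/z4.png

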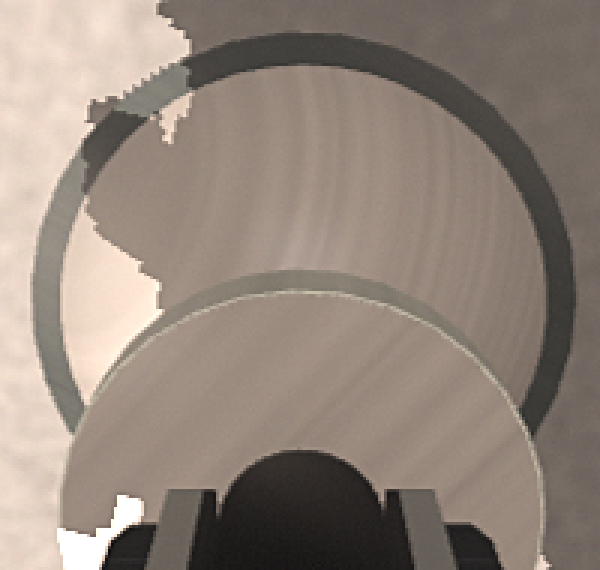

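Zoomed view (3× from pixel 180,90): the cap edge runs through top (302,66), left (60,300) and right (547,295). The foot's outer edge runs through (302,33), (32,290) and (575,295). The disc's upper rim runs through (302,291), (62,500) and (544,500).

```bash
cat > f.py <<'E'
from m import *
from scipy.optimize import least_squares
def fit(c,pts,z,r=None):
    P=np.array([onz(c,u,v,z)[:2] for u,v in pts])
    f=lambda q:np.hypot(P[:,0]-q[0],P[:,1]-q[1])-(q[2] if r is None else r)
    s=least_squares(f,list(P.mean(0))+([.05] if r is None else []))
    return s.x.round(4),(s.fun*1e3).round(1)
Z=lambda L:[((x+.5)/3+180-.5,(y+.5)/3+90-.5) for x,y in L]
E
python3 - <<'E'
from f import *
c=cam("wrist");o=get_obs();p=o["position"];print(p)
# subpixel: cap edge by dark-ring search along radial lines from predicted centre
g=cv2.cvtColor(c["im"],cv2.COLOR_RGB2GRAY).astype(float)
cap=Z([(302,66),(60,300),(547,295),(524,415),(85,408)]);foot=Z([(302,33),(32,290),(575,297),(76,432),(532,434)])
rim=Z([(302,291),(62,500),(544,500)])
for r in(None,.0625):print("cap",fit(c,cap,.010,r))
for r in(None,.070):print("foot",fit(c,foot,.010,r))
zr=p[2]-.0357+.014
for r in(None,.038):print("rim",fit(c,rim,zr,r))
E
```

```text
[0.5794032  0.27632038 0.14712173]
cap (array([0.5796, 0.2748, 0.063 ]), array([ 0.3, -0. , -0.7,  0.6, -0.1]))
cap (array([0.5797, 0.2748]), array([ 0.6,  0.4, -0.2,  1.2,  0.4]))
foot (array([0.5813, 0.2754, 0.0693]), array([-0.3,  0.5,  0.2, -0.4, -0. ]))
foot (array([0.5812, 0.2754]), array([-0.9, -0.2, -0.5, -1.1, -0.8]))
rim (array([0.5777, 0.2752, 0.0375]), array([0., 0., 0.]))
rim (array([0.5771, 0.2751]), array([ 0.1, -0.4, -0.4]))
```

```bash
python3 - <<'E'
from f import *
old=cv2.imread("pics/w4.png",0)
for i in range(2):
    o=get_obs(); c=cam("wrist"); g=cv2.cvtColor(c["im"],cv2.COLOR_RGB2GRAY)
    print(o["clock"],o["position"],c["o"])
    t=old[95:175,190:375]; r=cv2.matchTemplate(g[60:215,150:415],t,cv2.TM_CCOEFF_NORMED); print("dome at",cv2.minMaxLoc(r)[1:4:2],"was (40,35)")
    t=old[200:260,225:335]; r=cv2.matchTemplate(g[180:280,205:355],t,cv2.TM_CCOEFF_NORMED); print("disc",cv2.minMaxLoc(r)[1:4:2],"was (20,20)")
save(c,"w5.png")
E
```

```text
5.4833 [0.5794032  0.27632038 0.14712173] [0.65040481 0.29363552 0.27858505]
dome at (0.9590399861335754, (36, 36)) was (40,35)
disc (0.9871031045913696, (20, 20)) was (20,20)
5.5333 [0.57952117 0.27625672 0.14722875] [0.6504794  0.29357598 0.27874544]
dome at (0.9593591690063477, (36, 36)) was (40,35)
disc (0.9897158741950989, (20, 20)) was (20,20)
```

```bash
python3 - <<'E'
from f import *
c=cam("wrist");p=get_obs()["position"]
sh=lambda L:[(x-4,y+1) for x,y in L]
cap=sh(Z([(302,66),(60,300),(547,295),(524,415),(85,408)]));foot=sh(Z([(302,33),(32,290),(575,297),(76,432),(532,434)]))
rim=Z([(302,291),(62,500),(544,500)])
d=[fit(c,cap,.010,.0625)[0],fit(c,foot,.010,.07)[0]]; r=fit(c,rim,p[2]-.0217,.038)[0]
print(d,r,p)
for q in d:
    w=q-r; print("tool mm",np.round([969.9*w[0]+243.4*w[1],243.4*w[0]-969.9*w[1]],1))
E
```

```text
[array([0.5786, 0.2775]), array([0.5802, 0.2781])] [0.5775 0.2749] [0.57953218 0.27666139 0.1474129 ]
tool mm [ 1.7 -2.3]
tool mm [ 3.4 -2.4]
```

Emit:
{"method": "apply_moves", "body": {"rows": [{"x":2,"y":-2.4,"z":10,"ax":0,"ay":0,"az":0,"gripper":1},{"x":0,"y":0,"z":20,"ax":0,"ay":0,"az":0,"gripper":1},{"x":0,"y":0,"z":20,"ax":0,"ay":0,"az":0,"gripper":1},{"x":0,"y":0,"z":10,"ax":0,"ay":0,"az":0,"gripper":1},{"x":0,"y":0,"z":0,"ax":0,"ay":0,"az":0,"gripper":1}]}}

```text
clock: 6.05
position: [0.5793, 0.2795, 0.0841]
ee_rot: [0.992, 0.123, -0.002, 0.001]
ft_force: [0.1, -0.6, -6.9]
grip_width: 0.28
grasp_force: 79.7
```

Emit:
{"method": "apply_moves", "body": {"rows": [{"x":0,"y":0,"z":0,"ax":0,"ay":0,"az":0,"gripper":1},{"x":0,"y":0,"z":0,"ax":0,"ay":0,"az":0,"gripper":1},{"x":0,"y":0,"z":0,"ax":0,"ay":0,"az":0,"gripper":1},{"x":0,"y":0,"z":0,"ax":0,"ay":0,"az":0,"gripper":1}]}}

```text
clock: 6.38
position: [0.5812, 0.2811, 0.0885]
ee_rot: [0.992, 0.123, 0.001, -0.0]
ft_force: [0.2, 0.5, -5.5]
grip_width: 0.278
grasp_force: 79.7
```

```bash
python3 - <<'E'
from f import *
o=get_obs(); c=cam("wrist"); S=cam("scene"); save(c,"w6.png")
print(o["clock"],o["position"],o["ee_rot"],o["ft_force"])
np.savez("w6.npz",o=c["o"],R=c["R"],t=c["t"],f=c["f"],cx=c["cx"],cy=c["cy"],p=o["position"])
w=c["im"][110:310,160:400]
s=S["im"][230:400,330:480]
w=cv2.resize(w,None,fx=3.2,fy=2.95,interpolation=cv2.INTER_NEAREST) if 0 else cv2.resize(w,None,fx=2,fy=2,interpolation=cv2.INTER_NEAREST)
s=cv2.resize(s,None,fx=2,fy=2,interpolation=cv2.INTER_NEAREST)
out=np.zeros((400,780,3),np.uint8); out[:400,:480]=w; out[:340,480:780]=s
save(dict(im=cv2.convertScaleAbs(out,alpha=1.2)),"z6.png")
E
```

```text
6.3833 [0.5812129  0.28106723 0.0884556 ] [ 9.92461398e-01  1.22554451e-01  8.56966880e-04 -2.13956557e-04] [ 0.20256387  0.53637931 -5.46779723]
```

View pics/z6.png

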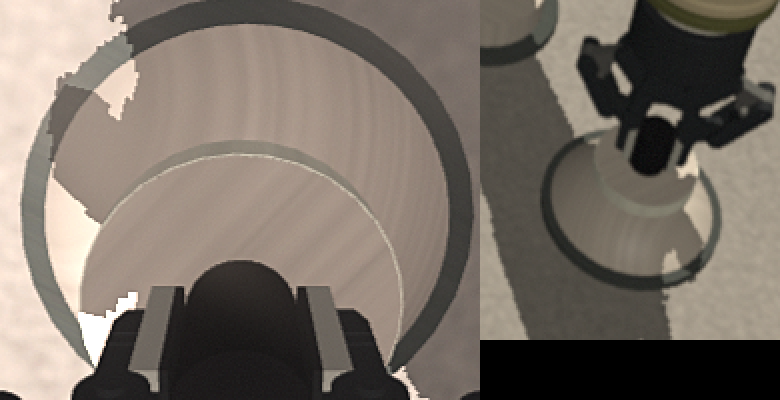

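The close view shows the foot spanning columns 22–473 (middle 247) and the disc 79–402 (middle 240), so the disc is slightly too far to the left. I'll fit this precisely.

```bash
cat > g.py <<'E'
from f import *
def load(n): return {k:v for k,v in np.load(n).items()}
def W(L,u0=160,v0=110,k=2): return [((x+.5)/k+u0-.5,(y+.5)/k+v0-.5) for x,y in L]
def rep(c,cap,foot,rim,zr):
    d=[fit(c,cap,.010,.0625),fit(c,foot,.010,.07)]; r=fit(c,rim,zr,.038)
    print("cap",d[0],"foot",d[1],"rim",r)
    for q in d:
        w=q[0]-r[0]; print("tool mm",np.round([969.9*w[0]+243.4*w[1],243.4*w[0]-969.9*w[1]],1))
E
python3 - <<'E'
from g import *
c=load("w6.npz"); g=cv2.imread("pics/w6.png",0)
# row/col profiles to refine the edges
for v in(205,215,225): print(v,g[v,168:188],g[v,378:402])
print(g[108:126,284], "rim col280",g[175:192,280]); print("rim rows", g[250,195:206],g[250,355:366])
rep(c,W([(247,24),(45,215),(449,210),(425,300)]),W([(247,-2),(22,210),(473,210),(448,300)]),W([(241,154),(79,285),(403,285),(360,210),(120,210)]),c["p"][2]-.0217)
E
```

```text
205 [196 200 192 132  97 105 105 107 104 106 105 106 107 106  98 169 194 190
 188 191] [108 105 104 110 113  90  58  49  52  53  52  54  53  51  53  53  50  55
  83  93  91  89  89  88]
215 [196 201 142  94 100 101 102 100 100 100 101 101  99  94 150 190 193 191
 191 193] [107 107 111 106 104 107  80  49  49  50  50  53  52  52  52  52  51  50
  65  88  96  94  95  97]
225 [181 190 165 114 101 104 103 103 103 101 103 103 101  95 151 188 193 191
 192 194] [106 105 103 101 106 111  73  47  49  50  52  51  52  53  51  50  49  56
  80  93  90  91  92  92]
[ 62  52  52  54  54  54  55  54  53  54  54  54  53  50 122 125 123 124] rim col280 [125 125 127 128 126 112 111 111 111 109 107 119 157 130 124 125 124]
rim rows [204 205 206 209 216 188 134 116 121 123 124] [122 122 122 122 139 138 115 107 107 107 106]
cap (array([0.5796, 0.2782]), array([-0.2, -0.5,  0.1, -0.7])) foot (array([0.5794, 0.2783]), array([-0.3, -1.1,  0.1, -1.3])) rim (array([0.5784, 0.2796]), array([ 0.8,  0.2,  0.3, -0.8, -0.5]))
tool mm [0.8 1.6]
tool mm [0.7 1.5]
```

Emit:
{"method": "apply_moves", "body": {"rows": [{"x":0.8,"y":1.5,"z":0,"ax":0,"ay":0,"az":0,"gripper":1},{"x":0,"y":0,"z":0,"ax":0,"ay":0,"az":0,"gripper":1},{"x":0,"y":0,"z":0,"ax":0,"ay":0,"az":0,"gripper":1},{"x":0,"y":0,"z":0,"ax":0,"ay":0,"az":0,"gripper":1},{"x":0,"y":0,"z":0,"ax":0,"ay":0,"az":0,"gripper":1}]}}

```text
clock: 6.9
position: [0.5818, 0.2795, 0.0873]
ee_rot: [0.992, 0.123, 0.0, 0.0]
ft_force: [-0.3, 0.7, -6.3]
grip_width: 0.281
grasp_force: 79.7
```

```bash
python3 - <<'E'
from g import *
for i in range(3):
    o=get_obs(); c=cam("wrist"); print(o["clock"],o["position"].round(4),o["ee_rot"].round(4))
g=cv2.cvtColor(c["im"],cv2.COLOR_RGB2GRAY); save(c,"w7.png")
for v in(205,215,225): print(v,g[v,166:186],g[v,376:402])
print(g[106:130,280], "rim col280",g[175:192,280]); print("rim rows", g[250,195:206],g[250,355:366])
E
```

```text
6.9 [0.5818 0.2795 0.0873] [0.9925 0.1226 0.     0.    ]
6.95 [0.5818 0.2795 0.0872] [ 0.9925  0.1226 -0.      0.    ]
7.0 [0.5817 0.2795 0.0872] [ 0.9924  0.1227 -0.      0.    ]
205 [204 177 121 100 106 107 106 108 106 106 105 107 105 112 177 196 190 191
 192 192] [109 106 109 111 113  73  45  52  53  53  52  52  52  54  54  52  49  65
  86  93  90  91  91  90  91  90]
215 [185 128  95 101 101 101 101 100 101 101 102 101  91 173 197 193 192 192
 195 195] [106 107 110 107 105 110  72  45  52  52  52  52  52  52  54  52  51  49
  74  94  96  94  93  96  96  94]
225 [191 152 104 101 101 103 104 103 104 103 105 101  92 171 197 192 192 192
 193 195] [108 107 104 104 106 101  64  48  53  53  52  52  52  50  53  51  50  52
  83  92  92  92  91  94  93  94]
[ 99 104  63  52  53  55  55  55  53  55  54  53  55  53  54  44 124 129
 125 127 124 123 125 125] rim col280 [132 133 134 136 131 113 110 113 111 111 109 120 158 129 124 125 125]
rim rows [209 211 210 214 221 189 134 118 121 125 123] [122 123 123 121 140 141 117 106 107 107 106]
```

```bash
python3 - <<'E'
from g import *
o=get_obs(); c=cam("wrist"); p=o["position"]
g=cv2.GaussianBlur(cv2.cvtColor(c["im"],cv2.COLOR_RGB2GRAY),(3,3),0).astype(float)
# radial edge search about a predicted circle: strongest gradient of given sign within +-4 mm
def edge(cx,cy,z,r,angs,sign,w=.003):
    out=[]
    for a in np.radians(angs):
        rr=np.linspace(r-w,r+w,61); uv=np.array([proj(c,[cx+q*np.cos(a),cy+q*np.sin(a),z]) for q in rr],np.float32)
        s=cv2.remap(g.astype(np.float32),uv[:,0].reshape(1,-1),uv[:,1].reshape(1,-1),cv2.INTER_LINEAR).ravel()
        d=np.gradient(s)*sign; i=np.argmax(d); 
        if d[i]>.8: out.append(uv[i])
    return out
th=np.degrees(np.arctan2(.2434,.9699))  # tool +x direction
A=np.concatenate([np.arange(-80,81,8)])+th
D=np.array([.5795,.2783])
for it in range(3):
    cap=fit(c,edge(*D,.010,.0625,A,-1),.010,.0625); D=cap[0]
print("cap",cap); 
ft=fit(c,edge(*D,.010,.07,A,1),.010,.07); print("foot",ft)
Rm=p[:2]-[.0025,.0015]; z=p[2]-.0217
for it in range(3):
    pts=edge(*Rm,z,.038,A[2:-2],-1,.0025); rim=fit(c,pts,z,.038); Rm=rim[0]
print("rim",rim,fit(c,pts,z))
w=D-Rm; print("tool mm",np.round([969.9*w[0]+243.4*w[1],243.4*w[0]-969.9*w[1]],2))
E
```

```text
cap (array([0.5794, 0.278 ]), array([-0.1,  0.3, -0.4, -0. , -0. ,  0.1,  0.1, -0.1, -0. ,  0.2,  0. ,
        0. , -0.2,  0. ,  0. , -0.1, -0.3, -0.2,  0.8, -0. , -0.4]))
foot (array([0.5795, 0.278 ]), array([-0.3, -0.3,  0. , -0.3, -0.3,  0. , -0.2, -0.3,  0.2,  0.3,  0.3,
        0.1,  0.3, -0.1,  0.1, -0. ,  0.1, -0.3, -0.2, -0.3, -0.5]))
rim (array([0.58  , 0.2784]), array([ 0. ,  0.1, -0.2,  0.1,  0.1,  0.1, -0.1,  0.2, -0.3, -0.2,  0. ,
        0.1, -0. , -0. ,  0.1,  0.1])) (array([0.5797, 0.2784, 0.0382]), array([-0. ,  0.1, -0.2,  0.1,  0.1,  0.1, -0.1,  0.2, -0.3, -0.2,  0.1,
        0.1, -0. , -0.1,  0. ,  0.1]))
tool mm [-0.68  0.24]
```

Centred within 0.7 mm. I'll lower slowly and watch the force.

Emit:
{"method": "apply_moves", "body": {"rows": [{"x":-0.4,"y":0.2,"z":3,"ax":0,"ay":0,"az":0,"gripper":1},{"x":0,"y":0,"z":3,"ax":0,"ay":0,"az":0,"gripper":1},{"x":0,"y":0,"z":2,"ax":0,"ay":0,"az":0,"gripper":1},{"x":0,"y":0,"z":1,"ax":0,"ay":0,"az":0,"gripper":1},{"x":0,"y":0,"z":0,"ax":0,"ay":0,"az":0,"gripper":1}]}}

```text
clock: 7.52
position: [0.5813, 0.279, 0.0778]
ee_rot: [0.992, 0.123, -0.0, 0.0]
ft_force: [-0.7, 0.1, -5.3]
grip_width: 0.284
grasp_force: 79.7
```

Emit:
{"method": "apply_moves", "body": {"rows": [{"x":0,"y":0,"z":0.5,"ax":0,"ay":0,"az":0,"gripper":1},{"x":0,"y":0,"z":0,"ax":0,"ay":0,"az":0,"gripper":1},{"x":0,"y":0,"z":0,"ax":0,"ay":0,"az":0,"gripper":1}]}}

```text
clock: 7.77
position: [0.5815, 0.2792, 0.0779]
ee_rot: [0.992, 0.123, 0.0, 0.0]
ft_force: [-0.4, 0.3, -5.1]
grip_width: 0.281
grasp_force: 79.7
```

Emit:
{"method": "apply_moves", "body": {"rows": [{"x":0,"y":0,"z":0.7,"ax":0,"ay":0,"az":0,"gripper":1},{"x":0,"y":0,"z":0,"ax":0,"ay":0,"az":0,"gripper":1},{"x":0,"y":0,"z":0,"ax":0,"ay":0,"az":0,"gripper":1}]}}

```text
clock: 8.02
position: [0.5815, 0.2791, 0.0771]
ee_rot: [0.992, 0.123, 0.0, 0.0]
ft_force: [-0.1, 0.2, -5.3]
grip_width: 0.284
grasp_force: 79.7
```

Emit:
{"method": "apply_moves", "body": {"rows": [{"x":0,"y":0,"z":0.7,"ax":0,"ay":0,"az":0,"gripper":1},{"x":0,"y":0,"z":0,"ax":0,"ay":0,"az":0,"gripper":1},{"x":0,"y":0,"z":0,"ax":0,"ay":0,"az":0,"gripper":1}]}}

```text
clock: 8.27
position: [0.5814, 0.2791, 0.0763]
ee_rot: [0.992, 0.123, -0.0, 0.0]
ft_force: [0.4, 0.2, -5.3]
grip_width: 0.285
grasp_force: 79.7
```

Emit:
{"method": "apply_moves", "body": {"rows": [{"x":0,"y":0,"z":0.5,"ax":0,"ay":0,"az":0,"gripper":1},{"x":0,"y":0,"z":0,"ax":0,"ay":0,"az":0,"gripper":1},{"x":0,"y":0,"z":0,"ax":0,"ay":0,"az":0,"gripper":1}]}}

```text
clock: 8.52
position: [0.5815, 0.2792, 0.0759]
ee_rot: [0.992, 0.123, 0.0, 0.0]
ft_force: [0.5, -0.1, -5.0]
grip_width: 0.283
grasp_force: 79.7
```

Emit:
{"method": "apply_moves", "body": {"rows": [{"x":0,"y":0,"z":0.4,"ax":0,"ay":0,"az":0,"gripper":1},{"x":0,"y":0,"z":0,"ax":0,"ay":0,"az":0,"gripper":1},{"x":0,"y":0,"z":0,"ax":0,"ay":0,"az":0,"gripper":1}]}}

```text
clock: 8.77
position: [0.5816, 0.2792, 0.0759]
ee_rot: [0.992, 0.123, 0.0, 0.0]
ft_force: [-1.1, -0.1, -1.1]
grip_width: 0.28
grasp_force: 79.9
```

Contact made: the load on the wrist is down from 5.2 to 1.1 N. I'll soften the grip, then open.

Emit:
{"method": "apply_moves", "body": {"rows": [{"x":0,"y":0,"z":0.1,"ax":0,"ay":0,"az":0,"gripper":1},{"x":0,"y":0,"z":0,"ax":0,"ay":0,"az":0,"gripper":1},{"x":0,"y":0,"z":0,"ax":0,"ay":0,"az":0,"gripper":1}], "newtons": 20}}

```text
clock: 9.02
position: [0.5816, 0.2792, 0.0758]
ee_rot: [0.992, 0.123, 0.0, 0.0]
ft_force: [-1.1, -1.2, 2.8]
grip_width: 0.28
grasp_force: 80.1
```

Emit:
{"method": "apply_moves", "body": {"rows": [{"x":0,"y":0,"z":0,"ax":0,"ay":0,"az":0,"gripper":0.66},{"x":0,"y":0,"z":0,"ax":0,"ay":0,"az":0,"gripper":0.6},{"x":0,"y":0,"z":0,"ax":0,"ay":0,"az":0,"gripper":0.5},{"x":0,"y":0,"z":0,"ax":0,"ay":0,"az":0,"gripper":0.3},{"x":0,"y":0,"z":0,"ax":0,"ay":0,"az":0,"gripper":0.1}]}}

```text
clock: 9.43
position: [0.5816, 0.2792, 0.0754]
ee_rot: [0.992, 0.123, 0.0, -0.0]
ft_force: [0.1, 0.3, -0.3]
grip_width: 0.766
grasp_force: 0.0
```

Emit:
{"method": "apply_moves", "body": {"rows": [{"x":0,"y":0,"z":0,"ax":0,"ay":0,"az":0,"gripper":0},{"x":0,"y":0,"z":0,"ax":0,"ay":0,"az":0,"gripper":0},{"x":0,"y":0,"z":0,"ax":0,"ay":0,"az":0,"gripper":0},{"x":0,"y":0,"z":0,"ax":0,"ay":0,"az":0,"gripper":0}]}}

```text
clock: 9.77
position: [0.5815, 0.2792, 0.0754]
ee_rot: [0.992, 0.123, 0.0, 0.0]
ft_force: [-0.3, -0.5, -0.5]
grip_width: 1.001
grasp_force: 0.0
```

```bash
python3 - <<'E'
from g import *
c=cam("wrist"); S=cam("scene"); save(c,"w8.png")
w=cv2.resize(c["im"][110:390,160:400],None,fx=2,fy=2,interpolation=cv2.INTER_NEAREST)
s=cv2.resize(S["im"][230:400,330:480],None,fx=2,fy=2,interpolation=cv2.INTER_NEAREST)
out=np.zeros((560,780,3),np.uint8); out[:,:480]=w; out[:340,480:780]=s
save(dict(im=cv2.convertScaleAbs(out,alpha=1.2)),"z8.png")
E
```

View pics/z8.png

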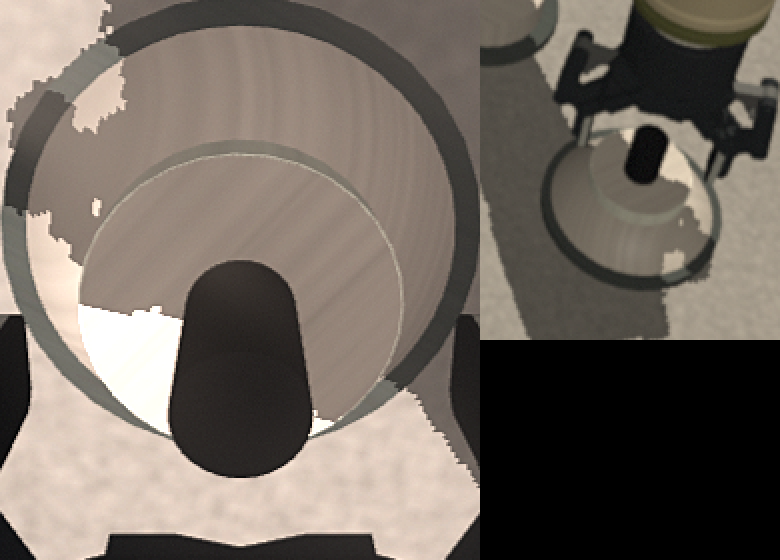

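The weight rests on the summit. The disc spans columns 79–403 (middle 241) and the cap 27–455 (middle 241), and the knob is at column 240. Next I'll retreat straight up and check.

Emit:
{"method": "apply_moves", "body": {"rows": [{"x":0,"y":0,"z":-10,"ax":0,"ay":0,"az":0,"gripper":0},{"x":0,"y":0,"z":-20,"ax":0,"ay":0,"az":0,"gripper":0},{"x":0,"y":0,"z":-30,"ax":0,"ay":0,"az":0,"gripper":0},{"x":0,"y":0,"z":-35,"ax":0,"ay":0,"az":0,"gripper":0},{"x":0,"y":0,"z":-30,"ax":0,"ay":0,"az":0,"gripper":0}]}}

```text
clock: 10.28
position: [0.5814, 0.2794, 0.2033]
ee_rot: [0.992, 0.123, 0.0, -0.0]
ft_force: [-0.2, 0.2, 0.3]
grip_width: 0.997
grasp_force: 0.0
```

Emit:
{"method": "apply_moves", "body": {"rows": [{"x":0,"y":0,"z":0,"ax":0,"ay":0,"az":0,"gripper":0},{"x":0,"y":0,"z":0,"ax":0,"ay":0,"az":0,"gripper":0},{"x":0,"y":0,"z":0,"ax":0,"ay":0,"az":0,"gripper":0},{"x":0,"y":0,"z":0,"ax":0,"ay":0,"az":0,"gripper":0},{"x":0,"y":0,"z":0,"ax":0,"ay":0,"az":0,"gripper":0}]}}

```text
clock: 10.7
position: [0.581, 0.2788, 0.1991]
ee_rot: [0.992, 0.123, -0.001, 0.0]
ft_force: [-0.5, 0.1, 0.0]
grip_width: 1.001
grasp_force: 0.0
```

```bash
python3 - <<'E'
from g import *
c=cam("wrist"); S=cam("scene"); print(get_obs()["position"],c["o"])
def edge(c,D,z,r,A,sign,w=.004,flt=.8):
    g=cv2.GaussianBlur(cv2.cvtColor(c["im"],cv2.COLOR_RGB2GRAY),(3,3),0).astype(np.float32); out=[]
    for a in np.radians(A):
        rr=np.linspace(r-w,r+w,61); uv=np.array([proj(c,[D[0]+q*np.cos(a),D[1]+q*np.sin(a),z]) for q in rr],np.float32)
        s=cv2.remap(g,uv[:,:1].T.copy(),uv[:,1:].T.copy(),cv2.INTER_LINEAR).ravel(); d=np.gradient(s)*sign; i=np.argmax(d)
        if d[i]>flt: out.append(uv[i])
    return out
def it(c,D,z,r,A,s,w):
    for _ in range(4): f=fit(c,edge(c,D,z,r,A,s,w),z,r); D=f[0]
    return f
A=np.arange(-70,100,8)
print("cap",it(c,np.array([.5795,.278]),.01,.0625,A,-1,.003))
print("rim",it(c,np.array([.5795,.278]),.054,.038,A,-1,.0025))
# knob top: dark outline, far arc (away from the camera foot)
print("knobtop",it(c,np.array([.579,.278]),.096,.013,np.arange(150,240,8)+14,1,.004))
out=np.zeros((560,780,3),np.uint8); out[:,:480]=cv2.resize(c["im"][100:380,160:400],None,fx=2,fy=2); out[:340,480:]=cv2.resize(S["im"][230:400,330:480],None,fx=2,fy=2)
save(dict(im=cv2.convertScaleAbs(out,alpha=1.2)),"z9.png")
E
```

```text
[0.58111966 0.27892694 0.19943757] [0.65215441 0.29614855 0.33054104]
cap (array([0.5794, 0.2781]), array([-0.7, -0.5, -0.1, -0.4,  0.3,  0. ,  0.3,  0. ,  0.4, -0.1,  0.1,
       -0.3, -0.1,  0.2, -0.1,  0.1,  0.4, -0.1, -0.7,  0.2, -0.1, -0.7]))
rim (array([0.5798, 0.2779]), array([-0.2,  0.3,  0.1, -0. ,  0.1,  0.1, -0. ,  0.1,  0.1,  0.2,  0. ,
        0.2, -0.2, -1.9,  0.4,  0.5,  0.6,  0.1]))
knobtop (array([0.58  , 0.2781]), array([ 0.1, -0.1,  0.1, -0.1, -0.2,  0.3,  0. , -0. ,  0.1, -0. , -0.2,
        0.1]))
```

View pics/z9.png

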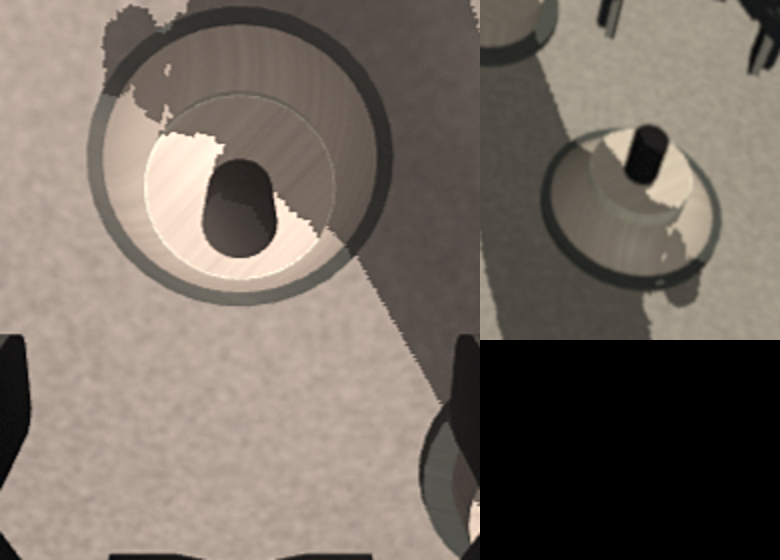

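The weight rests alone on the summit. The cap, rim and knob-top centres agree within 0.6 mm, so it is centred and level, and the gripper is clear. I'll hand it in.

```bash
python3 -c "
from workcell import *
print(hand_in())"
```

```text
the job is handed in; nothing more can be done
None
```

The record weight rests by itself, knob up, on the summit of the domed stand; in the last wrist image it was centred to about 0.5 mm and looked level, and the job was handed in at about 11 s.

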